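# Take out the vacuum sealer's drip tray for rinsing

## Task

The vacuum sealer's drip tray needs rinsing, but washed cutlery has been left on the sealer's lid: first put the spoon into the blue cutlery bin and the fork into the red one. Then lift the lid right up so that it stands open by itself, draw the drip tray out by its yellow tab and carry it level, so that nothing spills, to the rinse basin. Finish while still holding it there, level and still, over the middle of the basin and a good hand's breadth above its rim, and leave the rest of the bench as it is.

Things in the scene. Friction and masses are not known exactly. Their poses are not given: they have to be found in the camera images.
- sealer: Bench vacuum sealer, fixed: steel housing 210 (x) x 320 (y) mm, flat deck 75 mm high, long black lid on top (110 mm high when shut). Origin: centre of its underside; +x points from its front (control fascia, lid handle) to its rear (hinge), z up. Under the lid a trough is sunk in the deck, its middle at x = -20 mm, y = 0, 50 (x) x 226 (y) mm and 30 mm deep, with the drip tray in it.
- lid (a joint): Opening angle of the sealer's lid, rad: 0 shut, 1.75 the stop, a little past upright. The hinge axis is the sealer's y axis at its rear; the front edge goes up and back. The hinge is stiff and sprung: the lid stays at whatever angle it is left, and about 2 N at the handle moves it.
- lid_hinge (a point): Point on the lid's hinge axis, at the middle of the sealer's width: 72 mm behind the sealer's origin (+x) and 78 mm up. Axes as the sealer's.
- lid_handle (a point): Middle of the lid's handle: a round steel bar 12 mm thick and 130 mm long, parallel to the hinge, standing 38 mm out in front of the lid's front face on a stay at each end. With the lid shut it is 135 mm in front of the sealer's origin (-x) and 92 mm up; it lies 207 mm in front of the hinge axis and 14 mm above it and turns with the lid. There is open air below it.
- tray: Drip tray, white, hidden under the lid: 44 (x) x 220 (y) x 20 mm, loose in the trough with 3 mm of play on each side, about 0.12 kg, level when its z axis is up. Origin: centre of its underside, 45 mm above the bench when in place. From its middle rises a yellow pull tab.
- tray_tab (a point): Point on the tray's yellow pull tab, 42 mm above the tray's underside (12 mm above the deck and 12 mm below the tab's top while in the trough). The tab is 36 mm long along the tray's x and 10 mm thick along its y, so it is pinched along the tray's y; it stands 24 mm above the deck. The lid, standing open, is about 90 mm behind it (+x).
- spoon: Round steel soup spoon with a blue plastic grip, lying on the lid; 155 mm long, about 55 g. Origin: under the middle of the grip. x runs along it towards the bowl. The grip is 90 (x) x 14 (y) x 10 mm high; the 38 mm bowl is centred 90 mm along x.
- fork: Steel fork with a red plastic grip, lying on the lid; 157 mm long, about 55 g. Origin: under the middle of the grip. x runs along it towards the tines. Grip as the spoon's; the tines end 112 mm along x.
- blue_bin: Blue open cutlery bin for spoons, fixed, 115 (x) x 200 (y) x 45 mm high, walls and floor 5 mm. Origin: centre of its underside. Another spoon already lies in it, about 25 mm to the +x side of its middle.
- red_bin: Red open cutlery bin for forks, fixed, the same size as the blue one. Origin: centre of its underside. Another fork already lies in it, about 25 mm to the +x side of its middle.
- basin: Rinse basin, an open metal pan, fixed, 265 (x) x 325 (y) mm over the rim, 65 mm high. Origin: centre of its underside.
- soap: Bystander: bottle of green washing-up liquid with a red cap, 80 mm across, 205 mm high, between the sealer and the basin towards the back. Origin: centre of its underside.
- mug: Bystander: white mug, 76 mm across, 85 mm high, on the robot's side of the bench. Origin: centre of its underside.
- brush: Bystander: green brush lying on the robot's side of the bench, about 200 mm long.
- bowl: Bystander: blue bowl, 110 mm across, 50 mm high, behind the bins. Origin: centre of its underside.
There are look-alikes about, which are no part of the job. Leave any black look-alike of the red_bin alone.

How it is judged:
By the outcome, as a careful person would: the job done as asked, in the order asked, and still so for the second after the job is handed in, while the arm keeps its last pose, push and grip.
It also fails if it takes over 72 s, if anything falls off the work surface, if the arm or the gripper's body presses on something with over 40 N, if the wrist force passes 120 N, or if a joint passes its speed limit or range.

## Robot

A 6-joint arm with a two-finger parallel gripper is mounted at the origin on the work surface. World frame = base frame: x ahead of the robot, y to its left, z up, the work surface at z = 0. Lengths are in mm, angles in rad, forces in N, time in s.
With the tool pointing down it reaches from about 350 to 775 mm from the base axis. Payload 7.3 kg.
Tool frame: the origin (TCP) lies on the centre line of the jaws, within the pads' length; the fingertips stand 22 mm ahead of it and the grasp point (between the pads) lies 3 mm ahead of it; z points along the fingers, y is the direction in which the jaws open and shut (so a half turn about z gives the same grasp; the last joint's range is limited). The gripper opens to 92 mm and grips with 3 to 60 N. Pads are 19 mm wide; open, the fingers measure 130 mm over their backs; the gripper's body (75 mm by 190 mm) begins 47 mm behind the grasp point.
Start: joints at [-1.277, 0.342, 1.524, -0, 1.275, -0.146], TCP at [223.547, -475.047, 248.741] pointing down, gripper open.
Joint ranges: [-2.53, 2.53], [-0.77, 2.02], [0.04, 2.7], [-1, 4.14], [0.28, 2.66], [-3.11, 3.11]. Speed limits (rad/s): [2.57, 2.57, 3.14, 3.14, 3.14, 3.14].

## Interface

Orientations are given as [roll, pitch, yaw] about the fixed x, y, z axes, in that order (R = Rz(yaw) Ry(pitch) Rx(roll)).
In Python, from plant import get_obs, capture, bot, spot_in gives the robot as it stands.
- The arm moves only by the shell command python3 -m handwheel 'ROWS' [OPENING]. ROWS is JSON, a list of rows, each a list of 2 entries, a list of its own where there are three numbers: the shift along the world's x, y, z in mm, then the turn, a rotation vector about the world's x, y, z in rad. In form: [[[x, y, z], [wx, wy, wz]], ...]. A call has 1 to 12 rows; each row shifts and turns the commanded pose from where the row before left it; what a row does not reach is not made up. A row lasts 1/8 s, in which the tool goes at most 62.5 mm and 10.7 degrees, less where a joint would pass 70% of its speed; a pose out of reach is approached as far as the arm can. A call is refused whole if a number of a shift passes 62.5 or a number of a turn 0.188, either way. A call with a gripper value outside its range is refused whole. OPENING is the closure, from 0 (fully open) to 1 (shut), set as the call begins (- or left out, the last holds). The fingers move at their own pace and stop on an object; the grip force is fixed at half the most. Time passes only in rows, so rows that do not move let the fingers close. It gives the time, the measured TCP pose, the force and the opening at its end, in the units of the state.
- get_obs(): the state, without advancing time (a new reading comes with each control period).
- capture(name): name is "side" or "top"; returns a dict with "img" (384x512x3 uint8, red, green, blue), "fx", "fy", "cx", "cy" (pixels), "k1" (the pictures are not rectified: a ray, as slopes to the right and down, at radius r is drawn at 1 + k1 r^2 times it, then the intrinsics apply), "cam_to_world" (4x4, takes a point from camera to world coordinates). Camera axes: x right, y up, looking along -z (the intrinsics and any distortion apply to the point x, -y, -z); pixel columns grow to the right and rows downward; lengths in mm; the calibration is good to about 2 mm. A picture is of the moment at which its call begins. There is no depth.
- bot.close_job(): hands the job in, once; it reports no verdict.
Trained networks look in the newest picture that a camera, given by its name, has taken for a name from the list of things; names that differ only in an ending like _2 or _b are one class to them, and where a whole thing is asked for, a point or a joint stands for the part that bears it (a point fixed in the world has none). Each returns a list of dicts, best first, with "score" (0 to 1); they miss things now and then, are a little off and sometimes report something else, mostly with a low value. They report only what shows in the picture. A call takes as long as a camera call. They do not tell look-alikes from the thing itself.
- spot_in(thing, camera): "xyz" ([x, y, z] in mm, in the coordinates of the camera as it stood for that picture, good to about 4 mm: the middle of the surface that is visible of it).
The state is a dict: "time": time; "joint_positions": joint angles; "dq": joint speeds; "tau": joint torques, N m; "tool_pos": TCP position; "tcp_rot": TCP orientation; "contact_force": force on the tool from outside, world axes, zero at the start; "moment": the same for the moment, N m; "grip_width": finger opening in mm.
Only numpy, scipy, OpenCV 4.12 (cv2) and the standard library are available. Lean on these libraries where they do the work, as an engineer would, in place of code of your own. Each camera call takes 0.05 s, during which the arm holds its last target. There are 200 camera calls.

## Working session

There is one attempt and no reset: what is moved stays moved. The work goes in short steps, Python scripts to look and compute and a shell command to move; the robot and the scene stay as the last step left them, time stands still between calls to the robot, and variables do not carry over. Pictures are saved under pics/ and viewed, about 8 in all and at most 12, crops included, and the job is handed in when it is done.

```bash
mkdir -p pics
cat > h.py <<'E'
import numpy as np, cv2
from plant import get_obs, capture, bot, spot_in
def snap(cam,name=None):
    c=capture(cam)
    if name: cv2.imwrite(f'pics/{name}.png',c['img'][:,:,::-1])
    return c
def proj(c,p):
    q=np.linalg.inv(c['cam_to_world'])@np.append(p,1.)
    a,b=q[0]/-q[2],-q[1]/-q[2]; s=1+c['k1']*(a*a+b*b)
    return np.array([c['fx']*a*s+c['cx'],c['fy']*b*s+c['cy']])
def ray(c,u,v):
    x,y=(u-c['cx'])/c['fx'],(v-c['cy'])/c['fy']; a,b=x,y
    for _ in range(20):
        s=1+c['k1']*(a*a+b*b); a,b=x/s,y/s
    M=np.array(c['cam_to_world']); return M[:3,3], M[:3,:3]@np.array([a,-b,-1.])
def atz(c,u,v,z):
    o,d=ray(c,u,v); return o+d*(z-o[2])/d[2]
def find(thing,cam,c):
    out=[]
    for r in spot_in(thing,cam):
        w=(np.array(c['cam_to_world'])@np.append(r['xyz'],1.))[:3]; out.append((round(r['score'],2),w.round(),proj(c,w).round()))
    return out
E
python3 - <<'E'
from h import *
for cam in('top','side'):
    c=snap(cam,cam+'0'); print(cam,np.array(c['cam_to_world']).round(2).tolist(),c['fx'],c['k1'])
    for t in 'sealer lid lid_handle spoon fork blue_bin red_bin basin soap mug brush bowl'.split(): 
        for s,w,p in find(t,cam,c): print(t,s,w,p)
E
```

```text
top [[0.02, 0.99, -0.11, 369.23], [-1.0, 0.02, 0.01, -4.75], [0.01, 0.11, 0.99, 976.72], [0.0, 0.0, 0.0, 1.0]] 351.63204448386017 -0.04070995236762308
sealer 0.67 [734. 316.  19.] [143. 102.]
sealer 0.6 [581.  35. 110.] [239. 149.]
lid 0.95 [581.  36. 112.] [239. 149.]
lid_handle 0.66 [581.  35. 108.] [239. 149.]
lid_handle 0.21 [364. 179.  16.] [186. 235.]
spoon 0.65 [568. 137. 120.] [198. 153.]
fork 0.68 [613. -40. 120.] [269. 136.]
fork 0.2 [583.  35. 108.] [239. 149.]
blue_bin 0.89 [433. 392.   4.] [112. 208.]
red_bin 0.79 [586. 407.   6.] [109. 154.]
red_bin 0.64 [171. 315.   6.] [134. 305.]
basin 0.76 [ 523. -463.    4.] [417. 182.]
basin 0.19 [564. 138. 116.] [198. 155.]
soap 0.57 [ 740. -259.  128.] [356.  89.]
mug 0.91 [ 358. -118.    1.] [295. 239.]
brush 0.82 [367. 177.  22.] [186. 234.]
bowl 0.88 [731. 320.  19.] [141. 103.]
bowl 0.42 [580.  34. 111.] [240. 150.]
side [[-0.96, 0.13, -0.23, 181.19], [-0.26, -0.53, 0.81, 952.39], [-0.02, 0.84, 0.55, 747.15], [0.0, 0.0, 0.0, 1.0]] 479.0820676122792 0.02758372084499264
sealer 0.74 [576. 128. 100.] [184. 222.]
lid 0.74 [576.  86. 114.] [190. 207.]
lid 0.67 [607. -35. 118.] [196. 179.]
lid_handle 0.91 [574.  85. 112.] [191. 208.]
lid_handle 0.47 [352. -86.  62.] [296. 199.]
spoon 0.83 [565. 138. 121.] [186. 218.]
fork 0.51 [605. -34. 118.] [197. 179.]
blue_bin 0.73 [573.  85. 111.] [192. 208.]
blue_bin 0.56 [437. 370.   6.] [209. 342.]
red_bin 0.93 [590. 407.  15.] [127. 339.]
red_bin 0.84 [174. 301.   4.] [349. 343.]
basin 0.86 [ 525. -467.   30.] [267. 140.]
basin 0.15 [357. -89.  61.] [295. 199.]
soap 0.85 [ 744. -245.  113.] [178. 140.]
soap 0.57 [354. -87.  61.] [296. 200.]
mug 0.76 [353. -85.  62.] [296. 199.]
mug 0.43 [577.  86. 113.] [190. 207.]
brush 0.75 [365. 195.  22.] [266. 282.]
bowl 0.89 [735. 289.  29.] [ 92. 280.]
```

Run:
```python
import cv2
i=cv2.imread('pics/top0.png'); cv2.imwrite('pics/a.png',cv2.resize(i[50:350,70:470],None,fx=2,fy=2,interpolation=cv2.INTER_CUBIC))
i=cv2.imread('pics/top0.png'); cv2.imwrite('pics/b.png',cv2.resize(i[95:215,150:310],None,fx=5,fy=5,interpolation=cv2.INTER_CUBIC))
```

```text
(no output)
```

View pics/a.png

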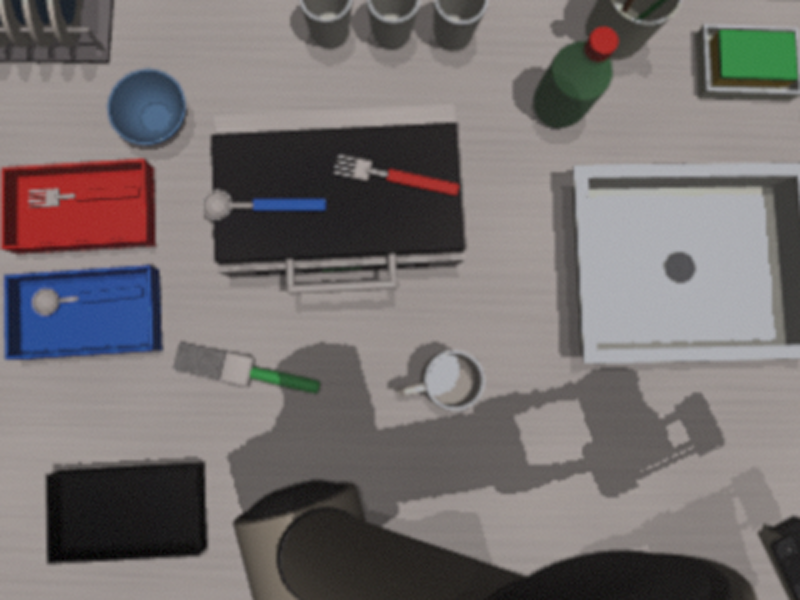

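View pics/b.png

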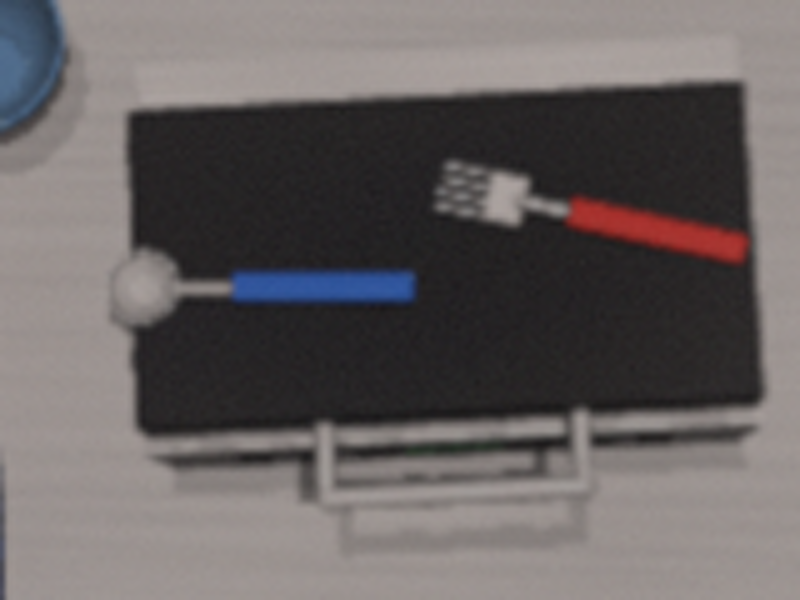

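View pics/side0.png

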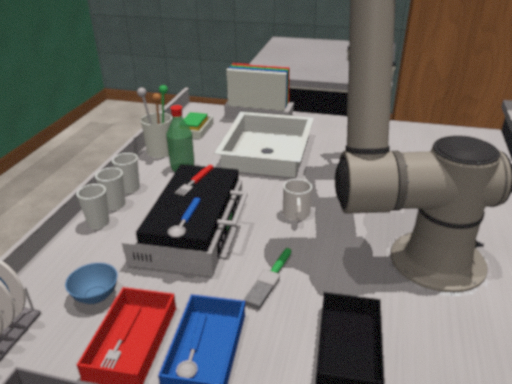

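Top view: the spoon has a blue grip at full-image px (214,152) and the fork a red grip at (282,141), both on the lid. The only other spoon and fork lie in the bins at (115,203) and (110,147). The red bin is at (109,154), the blue one at (112,208) and the black look-alike at (134,305). The close crop confirms the choice.

Run:
```python
from h import *
c=snap('top')
def B(x,y,z): return atz(c,150+x/5,95+y/5,z)
def A(x,y,z): return atz(c,70+x/2,50+y/2,z)
def seg(n,a,b):
    d=b-a; print(n,'mid',((a+b)/2).round(1),'len',np.linalg.norm(d).round(1),'ang',np.arctan2(d[1],d[0]).round(3))
seg('spoon',B(414,286,119),B(232,287,119)); seg('fork',B(746,248,119),B(570,210,119))
seg('lidfront',B(762,400,108),B(140,432,108));seg('lidback',B(742,83,110),B(128,110,110))
seg('handle',B(590,488,97),B(325,498,97))
for n,cs in dict(red=[(5,170),(150,160),(154,243),(5,250)],blue=[(6,272),(157,267),(160,349),(6,357)]).items():
    P=[A(*p,45) for p in cs]; print(n,np.mean(P,0).round(),(P[0]-P[1]).round(),(P[0]-P[3]).round())
P=[A(575,168,65),A(587,360,65)];print('basin left',P)
for q in [(437,380)]: print('mug',A(*q,85))
# side check
s=snap('side')
for cam,cc in(('side',s),):
  o=cc['img'].astype(int)
  print('spoonside',atz(cc,188,215,119),atz(cc,201,178,119))
```

```text
spoon mid [569.8  95.7 119. ] len 90.6 ang 1.594
fork mid [602.4 -70.9 119. ] len 90.1 ang 1.373
lidfront mid [507.6  30.7 108. ] len 311.5 ang 1.641
lidback mid [672.2  42.6 110. ] len 313.7 ang 1.635
handle mid [470.1  27.2  97. ] len 133.5 ang 1.627
red [581. 391.  45.] [-17. 200.   0.] [111.   9.   0.]
blue [438. 377.  45.] [-10. 205.   0.] [114.   8.   0.]
basin left [array([ 640.10743673, -278.50221594,   65.        ]), array([ 384.41015053, -290.25613176,   65.        ])]
mug [355.95701781 -93.28210211  85.        ]
spoonside [566.42078851 124.29371033 119.        ] [595.37985289 -40.02542255 119.        ]
```

Run:
```python
from h import *
i=cv2.imread('pics/top0.png').astype(int); c=snap('top'); s=cv2.imread('pics/side0.png').astype(int); cs=snap('side')
def tri(n,f):
    r=[]
    for im,cc,box in((i,c,(95,185,170,305)),(s,cs,(160,245,165,225))):
        m=np.zeros(im.shape[:2],bool); y0,y1,x0,x1=box; m[y0:y1,x0:x1]=f(im)[y0:y1,x0:x1]
        n_,l,st,ce=cv2.connectedComponentsWithStats(m.astype('uint8')); k=1+st[1:,4].argmax(); r.append(ray(cc,*ce[k])); print(n,ce[k].round(1),st[k,4])
    (o1,d1),(o2,d2)=r; t=np.linalg.lstsq(np.c_[d1,-d2],o2-o1,rcond=None)[0]; print((o1+t[0]*d1).round(1),(o2+t[1]*d2).round(1))
tri('spoon',lambda m:(m[:,:,0]>m[:,:,2]+50)); tri('fork',lambda m:(m[:,:,2]>m[:,:,0]+70))
```

```text
spoon [214.3 151.5] 216
spoon [190.7 208.4] 198
[572.   96.5 118.3] [570.8  96.1 118. ]
fork [281.  140.6] 198
fork [201.7 172.9] 147
[603.5 -69.6 116.2] [604.3 -69.3 116.4]
```

```bash
python3 -c "
from h import *
o=get_obs(); print({k:np.round(o[k],3) for k in o})
from scipy.spatial.transform import Rotation as R
print(R.from_euler('xyz',o['tcp_rot']).as_matrix().round(3))"
```

```text
{'time': np.float64(1.5), 'joint_positions': array([-1.277,  0.342,  1.524,  0.   ,  1.275, -0.146]), 'dq': array([-0.001, -0.   ,  0.   ,  0.002, -0.001, -0.   ]), 'tau': array([ 1.0000e-03, -4.3113e+01, -2.4448e+01,  7.2000e-02,  4.8000e-02,
       -0.0000e+00]), 'tool_pos': array([ 223.554, -475.049,  248.736]), 'tcp_rot': array([ 3.141, -0.   ,  0.44 ]), 'contact_force': array([-0.278, -0.066, -0.024]), 'moment': array([-0.003, -0.029, -0.027]), 'grip_width': np.float64(91.942)}
[[ 0.905  0.426  0.   ]
 [ 0.426 -0.905 -0.   ]
 [ 0.     0.    -1.   ]]
```

```bash
python3 -m handwheel '[[[29,47.6,-3],[0,0,0.096]],[[29,47.6,-3],[0,0,0.096]],[[29,47.6,-3],[0,0,0.096]],[[29,47.6,-3],[0,0,0.096]],[[29,47.6,-3],[0,0,0.096]],[[29,47.6,-3],[0,0,0.096]],[[29,47.6,-3],[0,0,0.096]],[[29,47.6,-3],[0,0,0.096]],[[29,47.6,-3],[0,0,0.096]],[[29,47.6,-3],[0,0,0.096]],[[29,47.6,-3],[0,0,0.096]],[[29,47.6,-3],[0,0,0.098]]]' 0.5
python3 -m handwheel '[[[0,0,0],[0,0,0]],[[0,0,0],[0,0,0]]]'
```

```text
time: 3.0
tool_pos: [572.4, 97.9, 212.7]
tcp_rot: [3.141, 0.0, 1.597]
contact_force: [0.5, -0.6, -0.6]
grip_width: 46.1
time: 3.25
tool_pos: [571.2, 96.0, 212.4]
tcp_rot: [-3.141, 0.0, 1.594]
contact_force: [0.2, -0.2, 0.2]
grip_width: 45.7
```

```bash
python3 -m handwheel '[[[0,0,-30],[0,0,0]],[[0,0,-30],[0,0,0]],[[0,0,-12],[0,0,0]],[[0,0,-6.5],[0,0,0]],[[0,0,0],[0,0,0]]]'
python3 -m handwheel '[[[0,0,0],[0,0,0]],[[0,0,0],[0,0,0]],[[0,0,0],[0,0,0]],[[0,0,0],[0,0,0]],[[0,0,0],[0,0,0]]]' 1
python3 -m handwheel '[[[0,0,15],[0,0,0]],[[0,0,30],[0,0,0]],[[0,0,30],[0,0,0]],[[0,0,0],[0,0,0]]]'
```

```text
time: 3.88
tool_pos: [571.8, 95.8, 134.8]
tcp_rot: [3.141, 0.0, 1.593]
contact_force: [-1.1, -0.0, -0.1]
grip_width: 46.0
time: 4.5
tool_pos: [571.6, 96.2, 134.3]
tcp_rot: [3.141, -0.0, 1.594]
contact_force: [0.6, 0.2, 0.4]
grip_width: 13.3
time: 5.0
tool_pos: [573.0, 96.2, 212.5]
tcp_rot: [3.135, -0.0, 1.594]
contact_force: [-0.2, 0.1, -1.1]
grip_width: 13.4
```

```bash
python3 -m handwheel '[[[-25,41.3,0],[0,0,0.006]],[[-25,41.3,0],[0,0,0.006]],[[-25,41.3,0],[0,0,0.005]],[[-25,41.3,0],[0,0,0.005]],[[-25,41.3,-20],[0,0,0.005]],[[-24.7,41.3,-40],[0,0,0.005]],[[0,0,-40],[0,0,0]],[[0,0,-40],[0,0,0]],[[0,0,-22],[0,0,0]],[[0,0,-10.5],[0,0,0]],[[0,0,0],[0,0,0]],[[0,0,0],[0,0,0]]]'
python3 -m handwheel '[[[0,0,0],[0,0,0]],[[0,0,0],[0,0,0]],[[0,0,0],[0,0,0]],[[0,0,10],[0,0,0]],[[0,0,50],[0,0,0]],[[0,0,55],[0,0,0]],[[0,0,55],[0,0,0]]]' 0.76
```

```text
time: 6.5
tool_pos: [422.4, 344.2, 37.7]
tcp_rot: [3.14, -0.001, 1.626]
contact_force: [-0.1, 0.8, -0.4]
grip_width: 13.8
time: 7.38
tool_pos: [421.7, 343.8, 209.3]
tcp_rot: [3.141, -0.0, 1.626]
contact_force: [1.2, 0.7, 0.4]
grip_width: 22.2
```

```bash
python3 -m handwheel '[[[18.1,-41.4,0],[0,0,-0.025]],[[18.1,-41.4,0],[0,0,-0.025]],[[18.1,-41.4,0],[0,0,-0.025]],[[18.1,-41.4,0],[0,0,-0.025]],[[18.1,-41.4,0],[0,0,-0.025]],[[18.1,-41.4,0],[0,0,-0.025]],[[18.1,-41.4,0],[0,0,-0.025]],[[18.1,-41.4,0],[0,0,-0.026]],[[18.1,-41.4,0],[0,0,-0.026]],[[18.1,-41.4,0],[0,0,-0.026]],[[0,0,-20],[0,0,0]],[[0,0,-20],[0,0,0]]]' 0.5
python3 - <<'E'
from h import *
c=snap('top','top1'); i=cv2.imread('pics/top1.png')
s=snap('side','side1')
a=cv2.resize(i[95:255,70:310],None,fx=3,fy=3); b=cv2.resize(cv2.imread('pics/side1.png')[140:384,60:300],None,fx=1.0,fy=1.0); cv2.imwrite('pics/c.png',a)
E
```

```text
time: 8.88
tool_pos: [603.0, -71.0, 167.0]
tcp_rot: [3.141, 0.0, 1.371]
contact_force: [-0.9, -0.1, -0.5]
grip_width: 46.0
```

View pics/c.png

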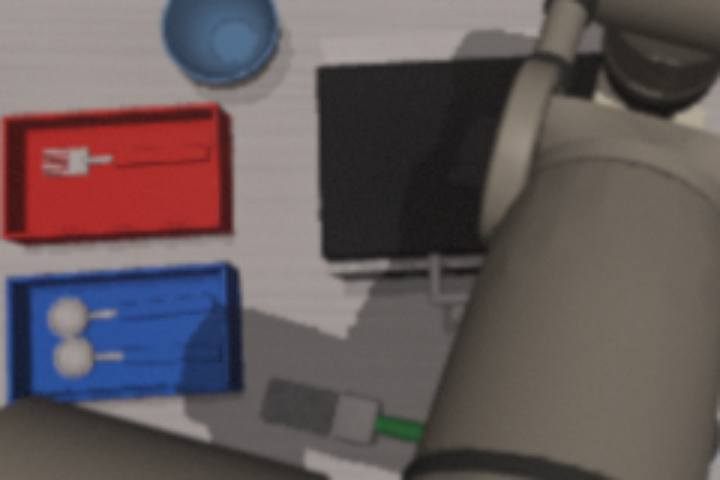

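The spoon lies in the blue bin at crop px (72,357), beside the other spoon. The fork is next.

```bash
python3 -m handwheel '[[[0.5,1,-20],[0,0,0]],[[0,0,-8],[0,0,0]],[[0,0,-4.5],[0,0,0]],[[0,0,0],[0,0,0]]]'
python3 -m handwheel '[[[0,0,0],[0,0,0]],[[0,0,0],[0,0,0]],[[0,0,0],[0,0,0]],[[0,0,0],[0,0,0]],[[0,0,0],[0,0,0]]]' 1
python3 -m handwheel '[[[0,0,15],[0,0,0]],[[0,0,30],[0,0,0]],[[0,0,30],[0,0,0]],[[0,0,0],[0,0,0]]]'
```

```text
time: 9.48
tool_pos: [603.5, -69.1, 134.7]
tcp_rot: [3.141, 0.0, 1.373]
contact_force: [0.1, -0.6, -0.7]
grip_width: 45.5
time: 10.1
tool_pos: [603.4, -69.1, 134.4]
tcp_rot: [3.141, 0.0, 1.373]
contact_force: [-0.3, 0.1, 0.5]
grip_width: 13.1
time: 10.6
tool_pos: [604.8, -69.4, 212.7]
tcp_rot: [3.135, 0.0, 1.373]
contact_force: [0.1, -0.0, -0.9]
grip_width: 13.4
```

```bash
python3 -m handwheel '[[[-3.8,42.6,0],[0,0,0.028]],[[-3.8,42.6,0],[0,0,0.028]],[[-3.8,42.6,0],[0,0,0.028]],[[-3.8,42.6,0],[0,0,0.028]],[[-3.8,42.6,0],[0,0,0.028]],[[-3.8,42.6,0],[0,0,0.028]],[[-3.8,42.6,0],[0,0,0.028]],[[-3.8,42.6,0],[0,0,0.028]],[[-3.8,42.6,-20],[0,0,0.028]],[[-3.8,42.6,-40],[0,0,0.028]],[[0,0,-40],[0,0,0]],[[0,0,-20],[0,0,0]]]'
python3 -m handwheel '[[[0,0,-30],[0,0,0]],[[0,0,-15],[0,0,0]],[[0,0,-6],[0,0,0]],[[0,0,0],[0,0,0]],[[0,0,0],[0,0,0]]]'
python3 -m handwheel '[[[0,0,0],[0,0,0]],[[0,0,0],[0,0,0]],[[0,0,0],[0,0,0]],[[0,0,10],[0,0,0]],[[0,0,50],[0,0,0]],[[0,0,55],[0,0,0]],[[0,0,55],[0,0,0]]]' 0.76
```

```text
time: 12.1
tool_pos: [563.2, 356.8, 85.2]
tcp_rot: [-3.136, 0.002, 1.654]
contact_force: [-0.1, 0.1, -1.1]
grip_width: 13.8
time: 12.72
tool_pos: [566.0, 357.2, 39.5]
tcp_rot: [3.14, -0.001, 1.653]
contact_force: [-0.1, -0.7, -0.6]
grip_width: 13.4
time: 13.6
tool_pos: [565.0, 356.8, 210.7]
tcp_rot: [3.142, -0.0, 1.653]
contact_force: [1.6, 0.6, 0.3]
grip_width: 22.2
```

```bash
python3 -m handwheel '[[[-10.6,-36.7,0],[0,0,-0.002]],[[-10.6,-36.7,0],[0,0,-0.002]],[[-10.6,-36.7,0],[0,0,-0.002]],[[-10.6,-36.7,0],[0,0,-0.002]],[[-10.6,-36.7,0],[0,0,-0.002]],[[-10.6,-36.7,0],[0,0,-0.002]],[[-10.6,-36.7,0],[0,0,-0.002]],[[-10.6,-36.7,0],[0,0,-0.002]],[[-10.6,-36.7,0],[0,0,-0.002]],[[0,0,-20],[0,0,0]],[[0,0,-20],[0,0,0]],[[0,0,-10],[0,0,0]]]' 0.74
python3 - <<'E'
from h import *
c=snap('top'); s=snap('side')
i=c['img'][95:255,70:310,::-1]; j=s['img'][150:310,110:350,::-1]
cv2.imwrite('pics/d.png',np.hstack([cv2.resize(x,None,fx=1.66,fy=2.5,interpolation=2) if 0 else cv2.resize(x,(400,267),interpolation=2) for x in(i,)]+[cv2.resize(j,(400,267),interpolation=2)]))
o=get_obs(); print(o['tool_pos'],o['tcp_rot'])
print('tips px side',proj(s,o['tool_pos']+np.array([0,0,-22])),'bar',proj(s,[470.5,27,92]),proj(s,[474.7,-38,92]),proj(s,[466,92,92]))
E
```

```text
time: 15.1
tool_pos: [469.5, 26.6, 158.0]
tcp_rot: [-3.141, -0.0, 1.635]
contact_force: [-0.0, 0.6, 0.4]
grip_width: 23.8
[469.49697893  26.71569051 157.91368311] [-3.14016445e+00 -2.63879056e-04  1.63493714e+00]
tips px side [240.340072   192.10172211] bar [240.40411163 207.31804549] [245.97321986 193.24256638] [234.42453595 222.75963422]
```

View pics/d.png

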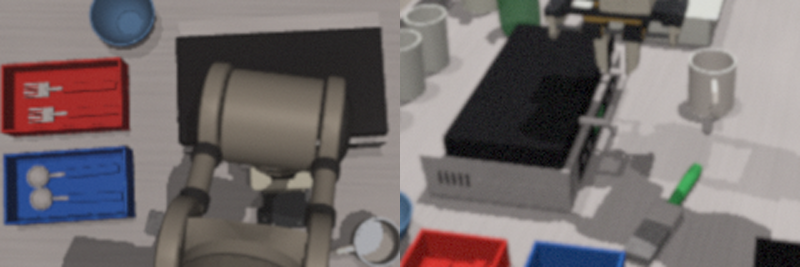

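Run:
```python
from h import *
s=snap('side')
j=np.ascontiguousarray(s['img'][150:270,180:300,::-1]); j=cv2.resize(j,None,fx=5,fy=5,interpolation=2)
cv2.imwrite('pics/e.png',j)
```

```text
(no output)
```

View pics/e.png

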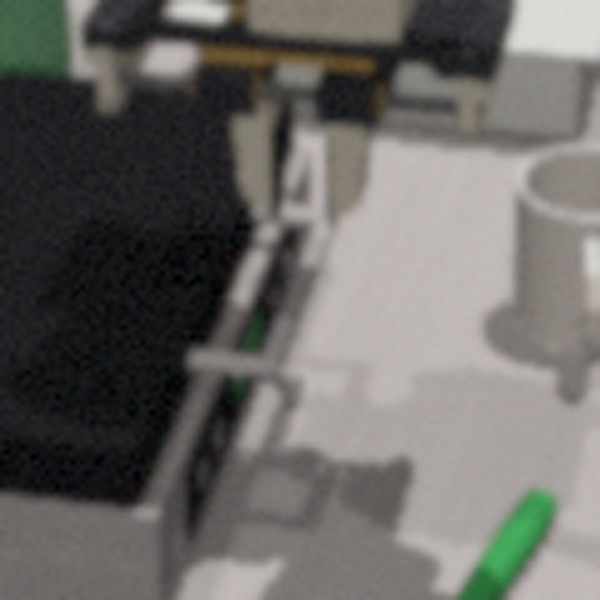

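The fork is in the red bin and the lid is clear. In the enlarged side crop the bar runs from px (237,224) to (244,193), within about 3 px of my prediction, and the fingers straddle it.

```bash
python3 -m handwheel '[[[0,0,-20],[0,0,0]],[[0,0,-15],[0,0,0]],[[0,0,-10],[0,0,0]],[[0,0,-8],[0,0,0]],[[0,0,0],[0,0,0]],[[0,0,0],[0,0,0]]]'
python3 -m handwheel '[[[0,0,0],[0,0,0]],[[0,0,0],[0,0,0]],[[0,0,0],[0,0,0]],[[0,0,0],[0,0,0]]]' 1
python3 - <<'E'
import numpy as np
# arc increments: hinge radius 207.5, yaw .065
R=207.5;u=np.array([np.cos(.065),np.sin(.065)])
th=np.linspace(0,1.70,25);x=-R*np.cos(th+.0675);z=R*np.sin(th+.0675)
for a,b in zip(np.diff(x),np.diff(z)): print('[[%.1f,%.1f,%.1f],[0,0,0]]'%(*(a*u),b),end=',')
print(x[-1]-x[0],z[-1]-z[0])
E
```

```text
time: 16.0
tool_pos: [470.3, 26.6, 105.7]
tcp_rot: [3.141, 0.0, 1.635]
contact_force: [0.4, 1.0, -0.3]
grip_width: 23.8
time: 16.5
tool_pos: [473.0, 26.7, 106.4]
tcp_rot: [3.134, 0.0, 1.634]
contact_force: [7.3, 2.4, -2.2]
grip_width: 11.2
[[1.5,0.1,14.6],[0,0,0]],[[2.5,0.2,14.5],[0,0,0]],[[3.6,0.2,14.3],[0,0,0]],[[4.5,0.3,14.0],[0,0,0]],[[5.5,0.4,13.6],[0,0,0]],[[6.5,0.4,13.2],[0,0,0]],[[7.4,0.5,12.7],[0,0,0]],[[8.3,0.5,12.1],[0,0,0]],[[9.1,0.6,11.5],[0,0,0]],[[9.9,0.6,10.8],[0,0,0]],[[10.6,0.7,10.1],[0,0,0]],[[11.3,0.7,9.3],[0,0,0]],[[12.0,0.8,8.5],[0,0,0]],[[12.5,0.8,7.6],[0,0,0]],[[13.0,0.8,6.7],[0,0,0]],[[13.5,0.9,5.8],[0,0,0]],[[13.9,0.9,4.8],[0,0,0]],[[14.2,0.9,3.8],[0,0,0]],[[14.4,0.9,2.8],[0,0,0]],[[14.6,0.9,1.8],[0,0,0]],[[14.6,1.0,0.8],[0,0,0]],[[14.7,1.0,-0.3],[0,0,0]],[[14.6,1.0,-1.3],[0,0,0]],[[14.5,0.9,-2.4],[0,0,0]],247.58077831502575 189.502980778534
```

```bash
python3 -m handwheel '[[[4,0.1,14.6],[0,0,0]],[[2.5,0.2,14.5],[0,0,0]],[[3.6,0.2,14.3],[0,0,0]],[[4.5,0.3,14.0],[0,0,0]],[[5.5,0.4,13.6],[0,0,0]],[[6.5,0.4,13.2],[0,0,0]],[[7.4,0.5,12.7],[0,0,0]],[[8.3,0.5,12.1],[0,0,0]],[[0,0,0],[0,0,0]]]'
```

```text
time: 17.62
tool_pos: [510.8, 29.2, 215.0]
tcp_rot: [-3.138, -0.0, 1.635]
contact_force: [-6.7, -1.7, 4.3]
grip_width: 10.8
```

```bash
python3 -m handwheel '[[[9.1,0.6,11.5],[0,0,0]],[[9.9,0.6,10.8],[0,0,0]],[[10.6,0.7,10.1],[0,0,0]],[[11.3,0.7,9.3],[0,0,0]],[[12.0,0.8,8.5],[0,0,0]],[[12.5,0.8,7.6],[0,0,0]],[[13.0,0.8,6.7],[0,0,0]],[[13.5,0.9,5.8],[0,0,0]],[[0,0,0],[0,0,0]]]'
python3 -m handwheel '[[[13.9,0.9,4.8],[0,0,0]],[[14.2,0.9,3.8],[0,0,0]],[[14.4,0.9,2.8],[0,0,0]],[[14.6,0.9,1.8],[0,0,0]],[[14.6,1.0,0.8],[0,0,0]],[[14.7,1.0,-0.3],[0,0,0]],[[14.6,1.0,-1.3],[0,0,0]],[[9,0.5,-1.6],[0,0,0]],[[0,0,0],[0,0,0]],[[0,0,0],[0,0,0]]]'
python3 -c "
from h import *
o=get_obs();print(np.round(o['joint_positions'],3),o['contact_force'],o['moment'])"
```

```text
time: 18.75
tool_pos: [604.7, 35.5, 287.0]
tcp_rot: [3.139, -0.0, 1.635]
contact_force: [-4.3, 1.7, 11.4]
grip_width: 10.6
time: 20.0
tool_pos: [713.9, 42.9, 295.3]
tcp_rot: [-3.141, -0.001, 1.636]
contact_force: [0.9, 4.6, -1.0]
grip_width: 11.1
[-4.700e-02  7.080e-01  7.840e-01  1.000e-03  1.651e+00 -1.120e-01] [ 0.94538844  4.57197931 -1.01374522] [ 0.71191227 -0.13640097  0.07446684]
```

```bash
python3 -m handwheel '[[[0,0,0],[0,0,0]],[[0,0,0],[0,0,0]],[[0,0,0],[0,0,0]],[[0,0,15],[0,0,0]],[[0,0,20],[0,0,0]],[[-15,0,20],[0,0,0]],[[-50,0,0],[0,0,0]],[[-50,0,0],[0,0,0]],[[-50,0,0],[0,0,0]],[[-50,0,0],[0,0,0]],[[-50,-20,0],[0,0,0]],[[0,0,0],[0,0,0]]]' 0.7
python3 - <<'E'
from h import *
c=snap('top'); 
for t in('tray_tab','tray','lid','lid_handle'):print(t,find(t,'top',c))
i=c['img'][:,:,::-1].copy()
s=snap('side')
for t in('tray_tab','tray','lid','lid_handle'):print(t,find(t,'side',s))
j=s['img'][90:290,120:320,::-1]
cv2.imwrite('pics/f.png',np.hstack([cv2.resize(i[75:275,150:350],(400,400),interpolation=2),cv2.resize(j,(400,400),interpolation=2)]))
E
```

```text
time: 21.5
tool_pos: [445.3, 21.8, 351.5]
tcp_rot: [3.141, 0.001, 1.634]
contact_force: [0.6, 0.4, 0.0]
grip_width: 27.4
tray_tab [(0.64, array([ 523., -464.,    3.]), array([417., 182.]))]
tray []
lid [(0.96, array([719.,  31., 179.]), array([241.,  86.]))]
lid_handle [(0.7, array([716.,  31., 175.]), array([241.,  88.]))]
tray_tab [(0.86, array([592.,  39.,  57.]), array([193., 215.]))]
tray [(0.55, array([595.,  36.,  59.]), array([193., 213.]))]
lid [(0.72, array([715.,  65., 164.]), array([138., 177.])), (0.39, array([666.,  98.,  79.]), array([155., 217.]))]
lid_handle [(0.75, array([713.,  65., 165.]), array([139., 177.]))]
```

View pics/f.png

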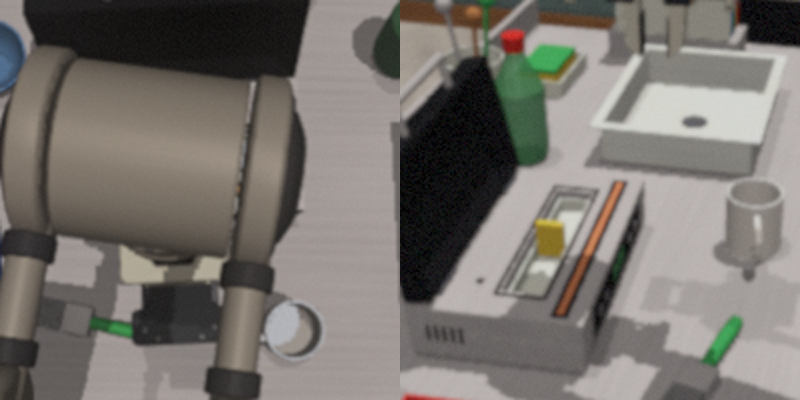

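Side view: the lid stands open, and the tray lies in the trough with its yellow tab at px (195,209). I'm moving aside while turning the wrist, to see the tab from the top.

```bash
python3 -m handwheel '[[[0,-25,-10],[0,0,-0.157]],[[0,-25,-10],[0,0,-0.157]],[[0,-25,-10],[0,0,-0.157]],[[0,-25,-10],[0,0,-0.157]],[[0,-25,-10],[0,0,-0.157]],[[0,-25,-10],[0,0,-0.157]],[[0,-25,-10],[0,0,-0.157]],[[0,-25,-10],[0,0,-0.157]],[[0,-25,-10],[0,0,-0.157]],[[0,-25,-10],[0,0,-0.157]],[[0,0,0],[0,0,0]],[[0,0,0],[0,0,0]]]' 0.5
python3 - <<'E'
from h import *
c=snap('top','top3'); s=snap('side','side3')
for t in('tray_tab','tray'):print(t,find(t,'top',c),find(t,'side',s))
for n,cc in(('top',c),('side',s)):
    m=cc['img'].astype(int); y=(m[:,:,0]>m[:,:,2]+70)&(m[:,:,1]>m[:,:,2]+50)
    k,l,st,ce=cv2.connectedComponentsWithStats(y.astype('uint8'))
    for q in 1+np.argsort(-st[1:,4])[:3]: print(n,st[q],ce[q].round(1), (atz(cc,*ce[q],99).round(1) if n=='top' else ''))
P=[(607,36.3)]
def tabc(x,y,z0=99):
    u=np.array([np.cos(.065),np.sin(.065)]);v=np.array([-u[1],u[0]]);o=np.array([x,y])
    return [np.append(o+a*u+b*v,z) for a in(-18,18) for b in(-5,5) for z in(z0-34,z0)]
for n,cc in(('top',c),('side',s)):
    q=np.array([proj(cc,p) for p in tabc(586,35)]); print(n,'pred box',q.min(0).round(1),q.max(0).round(1))
b=(np.hstack([cv2.resize(c['img'][75:175,190:290,::-1],(400,400),interpolation=2),cv2.resize(s['img'][160:260,150:250,::-1],(400,400),interpolation=2)]));cv2.imwrite('pics/g.png',b)
E
```

```text
time: 23.5
tool_pos: [449.3, -227.3, 250.4]
tcp_rot: [-3.141, 0.0, 0.067]
contact_force: [0.3, -0.2, 0.3]
grip_width: 45.8
tray_tab [(0.57, array([585.,  40.,  50.]), array([238., 153.]))] [(0.65, array([593.,  40.,  57.]), array([193., 215.]))]
tray [(0.61, array([592.,  35.,  53.]), array([240., 150.]))] [(0.63, array([591.,  38.,  56.]), array([194., 215.]))]
top [237 142   4  14  51] [238.4 148.6] [585.3  37.6  99. ]
side [188 200  13  18 208] [194.3 208.2] 
side [191 120  15  10  27] [198.  125.7] 
top pred box [237.2 141.4] [242.1 158.2]
side pred box [187.  198.6] [203.2 213.6]
```

View pics/g.png

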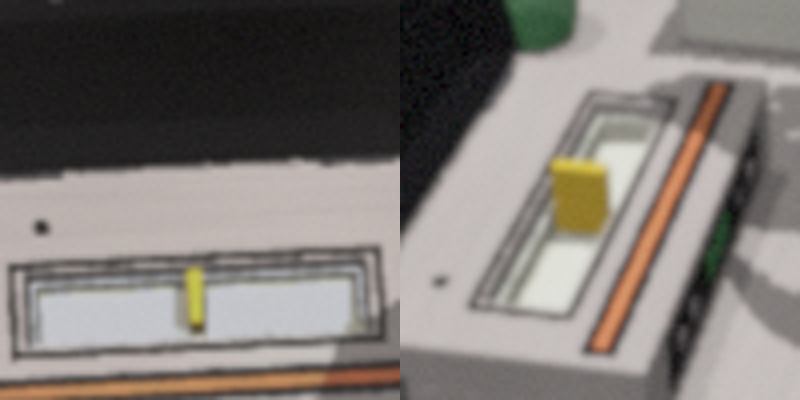

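```bash
python3 -m handwheel '[[[17,33,-5],[0,0,0]],[[17,33,-5],[0,0,0]],[[17,33,-5],[0,0,0]],[[17,33,-5],[0,0,0]],[[17,33,-5],[0,0,0]],[[17,33,-5],[0,0,0]],[[17,33,-10],[0,0,0]],[[17.2,33.8,-10],[0,0,0]],[[0,0,-20],[0,0,0]],[[0,0,-20],[0,0,0]],[[0,0,0],[0,0,0]]]'
python3 -m handwheel '[[[0,0,-20],[0,0,0]],[[0,0,-20],[0,0,0]],[[0,0,-12],[0,0,0]],[[0,0,-8],[0,0,0]],[[0,0,-6],[0,0,0]],[[0,0,0],[0,0,0]],[[0,0,0],[0,0,0]]]'
```

```text
time: 25.18
tool_pos: [584.4, 37.4, 159.1]
tcp_rot: [-3.141, 0.003, 0.066]
contact_force: [-0.6, -0.1, -0.5]
grip_width: 45.7
time: 26.05
tool_pos: [585.7, 37.0, 94.8]
tcp_rot: [3.141, -0.001, 0.065]
contact_force: [-0.5, 0.2, 0.4]
grip_width: 45.7
```

```bash
python3 -m handwheel '[[[0,0,0],[0,0,0]],[[0,0,0],[0,0,0]],[[0,0,0],[0,0,0]],[[0,0,0],[0,0,0]],[[0,0,0],[0,0,0]],[[0,0,0],[0,0,0]]]' 1
python3 -m handwheel '[[[0,0,3],[0,0,0]],[[0,0,5],[0,0,0]],[[0,0,7],[0,0,0]],[[0,0,0],[0,0,0]]]'
```

```text
time: 26.8
tool_pos: [585.4, 37.1, 94.4]
tcp_rot: [3.142, -0.0, 0.065]
contact_force: [0.4, 1.0, 0.8]
grip_width: 10.0
time: 27.3
tool_pos: [585.9, 37.0, 110.3]
tcp_rot: [3.141, -0.002, 0.065]
contact_force: [-0.5, -1.0, -1.4]
grip_width: 9.7
```

```bash
python3 -m handwheel '[[[0,0,12],[0,0,0]],[[0,0,18],[0,0,0]],[[0,0,20],[0,0,0]],[[0,0,20],[0,0,0]],[[0,0,20],[0,0,0]],[[0,0,18],[0,0,0]],[[0,0,12],[0,0,0]],[[0,0,0],[0,0,0]],[[0,0,0],[0,0,0]]]'
python3 - <<'E'
from h import *
c=snap('top'); s=snap('side')
print(find('basin','top',c),find('basin','side',s))
print('drain',atz(c,410,183.5,4))
for t in('tray',): print(find(t,'top',c),find(t,'side',s))
im=c['img'][100:260,310:510,::-1]; a=cv2.resize(im,(500,400),interpolation=2)
b=cv2.resize(s['img'][90:290,120:270,::-1],(300,400),interpolation=2)
cv2.imwrite('pics/i.png',np.hstack([a,b]))
E
```

```text
time: 28.42
tool_pos: [585.0, 37.0, 228.7]
tcp_rot: [-3.142, 0.001, 0.065]
contact_force: [0.9, 0.1, -0.8]
grip_width: 9.9
[(0.83, array([ 523., -462.,    3.]), array([416., 182.])), (0.59, array([656., -83.,  78.]), array([285., 125.]))] [(0.86, array([ 529., -468.,   29.]), array([265., 141.])), (0.17, array([651., 100.,  75.]), array([160., 219.]))]
drain [ 518.17389858 -444.32018822    4.        ]
[(0.67, array([572.,  24., 187.]), array([242., 145.]))] [(0.8, array([582.,  54., 192.]), array([190., 172.])), (0.39, array([655., 100.,  75.]), array([159., 219.]))]
```

View pics/i.png

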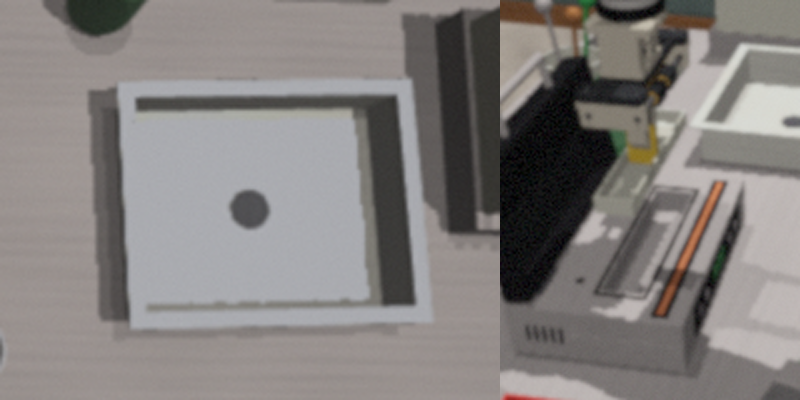

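```bash
python3 -m handwheel '[[[-1,-7,0],[0,0,0]],[[-2,-15,0],[0,0,0]],[[-3,-22,0],[0,0,0]],[[-4,-29,0],[0,0,0]],[[-4,-29,0],[0,0,0]],[[-4,-29,0],[0,0,0]],[[-4,-29,0],[0,0,0]],[[-4,-29,0],[0,0,0]],[[-4,-29,0],[0,0,0]],[[-4,-29,0],[0,0,0]],[[-4,-29,0],[0,0,0]],[[-4,-29,0],[0,0,0]]]'
python3 -m handwheel '[[[-4,-29,0],[0,0,0]],[[-4,-29,0],[0,0,0]],[[-4,-29,0],[0,0,0]],[[-4,-28,0],[0,0,0]],[[-4,-25,0],[0,0,0]],[[-4,-18,0],[0,0,0]],[[-3,-13,0],[0,0,0]],[[-1,-7,0],[0,0,0]],[[0,0,0],[0,0,0]],[[0,0,0],[0,0,0]]]'
python3 - <<'E'
from h import *
c=snap('top','top4'); s=snap('side','side4')
P=np.array([atz(c,310+x/2.5,100+y/2.5,65) for x,y in((119,83),(411,80),(432,320),(131,328))]); print(P.round(),P.mean(0).round())
print(find('tray','top',c),find('tray','side',s))
o=get_obs();print(o['tool_pos'],o['tcp_rot'],o['moment'],o['grip_width'])
cv2.imwrite('pics/j.png',np.hstack([cv2.resize(c['img'][60:300,70:510,::-1],(440,400),interpolation=2),cv2.resize(s['img'][40:290,120:345,::-1],(360,400),interpolation=2)]))
E
```

```text
time: 30.22
tool_pos: [542.5, -270.0, 229.4]
tcp_rot: [3.141, 0.0, 0.064]
contact_force: [0.2, -0.0, -0.2]
grip_width: 10.1
time: 31.48
tool_pos: [515.7, -445.3, 229.5]
tcp_rot: [-3.141, -0.0, 0.066]
contact_force: [-0.4, 0.4, -1.6]
grip_width: 9.7
[[ 642. -279.   65.]
 [ 654. -601.   65.]
 [ 394. -610.   65.]
 [ 381. -287.   65.]] [ 518. -444.   65.]
[(0.79, array([ 516., -372.,  189.]), array([415., 172.]))] [(0.59, array([ 512., -427.,  198.]), array([268.,  98.])), (0.19, array([ 738., -250.,  116.]), array([181., 139.]))]
[ 515.65165492 -445.49710767  229.52932014] [ 3.14147902e+00 -8.09303925e-05  6.55243960e-02] [0.02063227 0.05036677 0.02862463] 9.989472456214747
```

View pics/j.png

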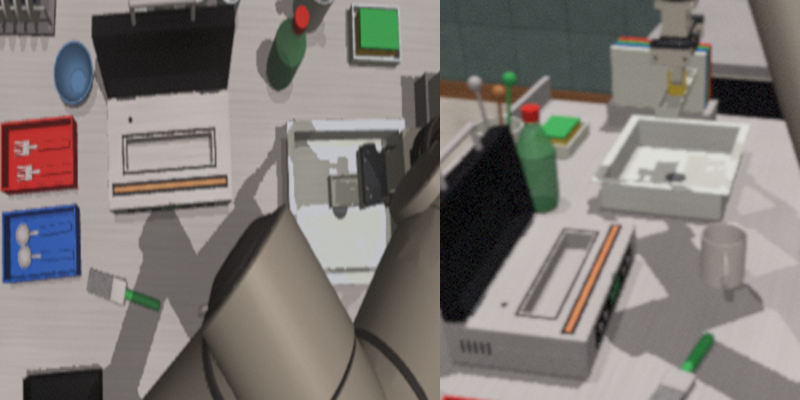

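```bash
python3 -m handwheel '[[[2,1,0],[0,0,0]],[[0,0,0],[0,0,0]],[[0,0,0],[0,0,0]],[[0,0,0],[0,0,0]],[[0,0,0],[0,0,0]]]'
python3 - <<'E'
from h import *
s=snap('side'); o=get_obs(); k=6; x0,y0=215,60
im=cv2.resize(s['img'][y0:y0+95,x0:x0+110,::-1],None,fx=k,fy=k,interpolation=2)
u=np.array([np.cos(.065),np.sin(.065),0]);v=np.array([-u[1],u[0],0]); t=o['tool_pos']-[0,0,49.4]
for z in(0,20):
    q=np.array([(proj(s,t+a*u+b*v+[0,0,z])-[x0,y0]+.5)*k for a,b in((-22,-110),(22,-110),(22,110),(-22,110))]).astype(int)
    cv2.polylines(im,[q],True,(0,0,255),1)
cv2.imwrite('pics/k.png',im); print(o['tool_pos'],o['tcp_rot'],np.abs(o['dq']).max())
E
```

```text
time: 32.3
tool_pos: [517.3, -445.0, 229.4]
tcp_rot: [3.141, 0.0, 0.065]
contact_force: [0.7, -0.2, -0.5]
grip_width: 10.0
[ 517.36167696 -445.03703447  229.36997512] [ 3.14148948e+00 -1.16086863e-05  6.47281704e-02] 0.00245929206599195
```

View pics/k.png

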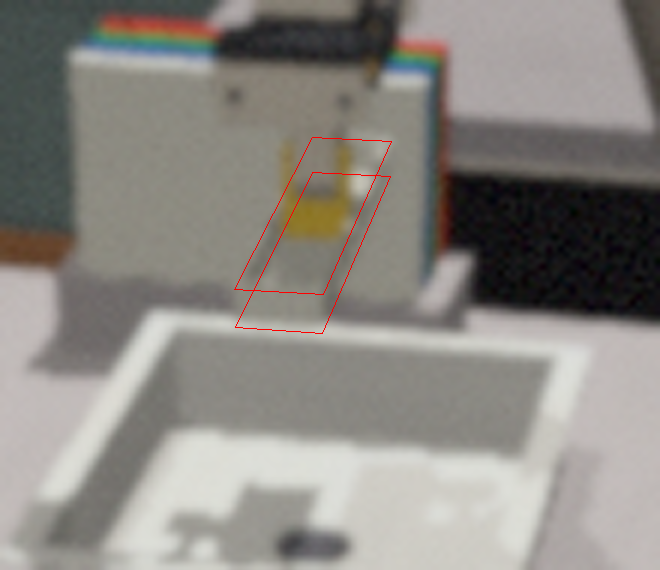

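The tray matches the predicted level outline to within a pixel or two, so I'm handing in.

```bash
python3 -c "
from h import *
print(bot.close_job())"
```

```text
the job is handed in; nothing more can be done
None
```

I put the spoon in the blue bin and the fork in the red one, then swung the lid up past upright, to about 1.67 rad by my estimate. I drew the tray out by its yellow tab and handed in at about 32 s, holding it over the basin; no verdict was reported.

Last checks before handing in:
- **Position:** the tool was at (517, -445), within about 1 mm of the basin centre measured from its rim corners (518, -444). The drain gave the same centre. The basin network's reports lay up to 24 mm further off in y, and I went by the rim and drain.
- **Height and level:** by calculation the tray's underside was at about 180 mm, 115 mm above the rim. The tool was vertical and still, and the tray matched its predicted level outline in the side picture to within a pixel or two.
- **The rest:** the last pictures showed both utensils in their bins, the lid standing open by itself, and the mug, brush, soap and bowl in place. Forces shown at the end of each move stayed around 12 N or less.

The handle was about 2–3 mm from my estimate, which put a brief push of about 8 N on it until I corrected for it.

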